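Cure a popper: load the UV station and hold its dead-man lever in the green

ROBOT

A 6-joint arm with a two-finger parallel gripper is mounted at the origin on the work surface. World frame = base frame: x ahead of the robot, y to its left, z up, the work surface at z = 0. Lengths are in mm, angles in rad, forces in N, time in s.
With the tool pointing down it reaches from about 275 to 1000 mm from the base axis. Payload 8.4 kg.
Tool frame: the origin (TCP) lies where the fingers leave the gripper's body, on its centre line; the fingertips stand 73 mm ahead of it and the grasp point (between the pads) lies 54 mm ahead of it (grip_point_offset is the distance from the TCP to the grasp point, in mm); z points along the fingers, y is the direction in which the jaws open and shut (so a half turn about z gives the same grasp; the last joint's range is limited). The gripper opens to 85 mm and grips with 20 to 120 N. Pads are 22 mm wide; open, the fingers measure 114 mm over their backs; the gripper's body (76 mm by 85 mm) begins 54 mm behind the grasp point. The pads swing forward as they close: fully open they stand 13 mm farther back than shut.
Start: joints at [1.163, 0.353, 1.633, -0, 1.155, -0.002], TCP at [246.72, 574.245, 303.881] pointing down, gripper open.
Joint ranges: [-2.63, 2.63], [-0.92, 2.1], [0.06, 2.66], [-1.3, 4.44], [0, 2.69], [-3.02, 3.02]. Speed limits (rad/s): [2.22, 2.22, 2.79, 3.14, 3.14, 3.14].

INTERFACE

Orientations are given as [roll, pitch, yaw] about the fixed x, y, z axes, in that order (R = Rz(yaw) Ry(pitch) Rx(roll)).
In Python, from rig import sense, grab_frame, sign_off, grip_point_offset gives the robot as it stands. The module is installed in compiled form; this text tells all that it offers.
- The arm moves only by the tool drive_tool, never from a script. Its argument "targets" is one flat list of numbers, 7 for each row, row after row: the shift along the tool's x, y, z in m, then the turn, a rotation vector about the tool's x, y, z in rad, then the opening, from 0 (shut) to 1 (fully open). In form: [tx, ty, tz, wx, wy, wz, grip, tx, ty, tz, wx, wy, wz, grip, ...]. A call has 1 to 12 rows; each row is the pose to reach, as a shift and turn from the pose commanded when the call began, along the tool's axes at that moment; what a row does not reach only later rows make up. A row lasts 1/12 s, in which the tool goes at most 41.7 mm and 7.16 degrees, less where a joint would pass 70% of its speed; a pose out of reach is approached as far as the arm can. A call with a gripper value outside its range is refused whole. The fingers move at their own pace and stop on an object; "force" is the grip in N (left out, the last holds). Time passes only in rows, so rows that repeat a pose let the fingers close. It gives the time, the measured TCP pose, the force and the opening at its end, in the units of the state.
- sense(): the state, without advancing time (a new reading comes with each control period).
- grab_frame(name): name is "side" or "top"; returns a dict with "color" (400x640x3 uint8, blue, green, red), "vertical_fov" (degrees; the focal length in pixels is half the picture's height over the tangent of half this angle, whatever the lens; pixels are square), "cx", "cy" (the principal point, pixels), "world_from_camera" (4x4, takes a point from camera to world coordinates). Camera axes: x right, y down, z forward; pixel columns grow to the right and rows downward; lengths in mm; the calibration is good to about 2 mm. A picture is of the moment at which its call begins. There is no depth.
- sign_off(): hands the job in, once; it reports no verdict.
The state is a dict: "clock": time; "qpos": joint angles; "qvel": joint speeds; "joint_efforts": joint torques, N m; "eef_pos": TCP position; "tcp_rot": TCP orientation; "contact_force": force on the tool from outside, world axes, zero at the start; "wrist_torque": the same for the moment, N m; "opening": opening from 0.0 (shut) to 1.0 (fully open).
Only numpy, scipy, OpenCV 4.12 (cv2) and the standard library are available. Lean on these libraries where they do the work, as an engineer would, in place of code of your own. Each camera call takes 0.05 s, during which the arm holds its last target. There are 200 camera calls.

TASK

Take the orange popper on its brass mandrel out of the wooden rack, stand it upright in the bore of the UV curing station with its flange fully down on the aluminium block, and let go of it. Then press the orange pad of the spring-loaded lamp lever down with the fingertips until the lever is level, its white pointer in the green band, and keep it there for at least three seconds, finishing while still holding it pressed there (the lamp goes out if the lever springs up). Leave the other poppers, the loose spools, the jar and the clear box where they stand.

Things in the scene. Friction and masses are not known exactly. Their poses are not given: they have to be found in the camera images.
- orange_popper: The one to cure: ORANGE head with yellow band, loose, 90 g, in any rack hole. Origin: foot of its steel spigot, z up along it. Upwards: spigot 12 dia, 28 mm long, rounded edge; brass flange 26 dia to z 34; brass grip 18 dia, z 34 to 70 (grip here); bullet head 17 dia to z 98. In the rack the flange rests on the rack top, so the origin is 12 mm above the table.
- rack: Fixed light wooden block 200 x 55 x 40 mm (x, y, z) with three holes, 15 mm diameter, 32 mm deep, in a row along its x at -65, 0 and +65 mm. Origin: centre of its underside, on the table. Position and yaw vary.
- station: Fixed UV curing station. Origin on the table under the lever hinge. Black base 110 mm (x) by y -225 to 175, 12 thick. Aluminium bore block 50 x 50 at y -90, top 52 high; black lamp head at y -217 to -165, top 112 high, facing +y; blue hinge cheeks 72 high, hinge along x 60 high; lever runs to +y; black gauge at x -24, y 127 to 167, 108 high, green 50 to 70 high on its +x face, red below.
- bore (a point): Centre of the mouth of the bore in the top of the aluminium block, 52 mm above the table; axes as the station's (z up). Bore 15 mm diameter, 32 mm deep, 3 mm chamfer round the mouth. With the popper fully down its origin is 28 mm below this point.
- lamp_lever (a joint): Angle of the steel lamp lever, rad: 0 = raised by its spring (slopes up 0.25 rad from the hinge), 0.25 = level, pointer mid green (hold here), 0.5 = down on its stop. Green band: 0.18 to 0.32. Springs back when let go. Force at the pad: about 2 N to start it, 6 N level, 9 N at the stop.
- press_pad: Round orange pad on the lever, 32 mm diameter, 7 thick; press with closed fingertips. Origin: centre of its top face; z its normal, y along the lever away from the hinge. 90 mm from the hinge axis along the lever; top about 94 mm above the table when raised, 72 when level (then at y = 90 in the station's frame). A white pointer continues to 166 mm from the hinge.
- green_popper: bystander: popper with a GREEN head on the same kind of mandrel, loose, in another rack hole; leave it there. Origin: centre of the spigot's foot.
- white_popper: bystander: popper with a WHITE head and red band on the same kind of mandrel, loose, in another rack hole; leave it there. Origin: centre of the spigot's foot.
- black_spool: bystander: white spool with black thread, 28 mm diameter, 28 mm tall, standing loose; origin at the centre of its underside.
- lime_spool: bystander: white spool with lime thread, 28 mm diameter, 28 mm tall, standing loose; origin at the centre of its underside.
- cement: bystander: small amber jar with black cap, 38 mm diameter, 55 mm tall, loose; origin at the centre of its underside.
- bead_box: bystander: clear flat box 70 x 50 x 20 mm, loose; origin at the centre of its underside.
Things that resemble listed ones, but are neither listed nor needed, are in the scene too. What is shaped like the orange_popper but black, pink or purple is not meant.

How it is judged (in metres and radians):
On the way, in this order (a step that is already met when the one before it is completed fails the run):
1. the orange popper stands in the bore, flange down on the block, let go (z of orange_popper in the frame of bore below -0.0255 m and horizontal distance between orange_popper and bore below 0.004 m and angle between orange_popper's own z axis and vertical below 0.08 rad and contact force between the fingers and orange_popper below 0.1 N), for 0.2 s.
2. the lever is held in the green band by its pad for two seconds (value of joint lamp_lever between 0.18 and 0.32 rad and contact force between the fingers and press_pad above 2.5 N), for 2 s.
At the end, for the whole second after the job is handed in: The orange popper stands upright (within 0.08 rad) and untouched in the station's bore, its flange within 2.5 mm of the block, while the fingers still press the lever's pad (more than 2.5 N) with the lever in the green band (0.18 to 0.32 rad) (all of step 1 and all of step 2); the arm keeps its last pose, push and grip.
It fails at once if another popper is lifted or shifted by more than 15 mm (distance of any of green_popper, white_popper from where it was at the start of the episode above 0.015 m).
It fails at once if a spool, the jar or the box is moved by more than 20 mm (distance of any of black_spool, lime_spool, cement, bead_box from where it was at the start of the episode above 0.02 m).
It also fails if it takes over 56 s, if anything falls off the work surface, if the arm or the gripper's body presses on something with over 40 N, if the wrist force passes 120 N, or if a joint passes its speed limit or range.

## Working session

There is one attempt and no reset: what is moved stays moved. The work goes in short steps, Python scripts to look and compute and a tool call to move; the robot and the scene stay as the last step left them, time stands still between calls to the robot, and variables do not carry over. Pictures are saved under pics/ and viewed, about 8 in all and at most 12, crops included, and the job is handed in when it is done.

Besides the shell and the picture viewer there is one more tool, called in YAML: its name, and indented under it one key for each argument. drive_tool: Moves the arm, as the interface text tells. Its arguments: {"type":"object","properties":{"targets":{"type":"array"},"force":{"type":"number"}},"required":["targets"]}

```bash
mkdir -p pics
cat > h.py <<'E'
import numpy as np, cv2
from rig import sense, grab_frame, sign_off, grip_point_offset
from scipy.spatial.transform import Rotation as R
def grab(n,save=None):
    f=grab_frame(n)
    if save: cv2.imwrite('pics/'+save,f['color'])
    np.save('/tmp/%s.npy'%n,f,allow_pickle=True)
    return f
def last(n): return np.load('/tmp/%s.npy'%n,allow_pickle=True).item()
def foc(f): return f['color'].shape[0]/2/np.tan(np.radians(f['vertical_fov'])/2)
def ray(f,u,v):
    T=np.array(f['world_from_camera']); d=np.array([(u-f['cx'])/foc(f),(v-f['cy'])/foc(f),1])
    return T[:3,3],T[:3,:3]@d
def onz(f,u,v,z):
    o,d=ray(f,u,v); return o+d*(z-o[2])/d[2]
def proj(f,p):
    T=np.linalg.inv(np.array(f['world_from_camera'])); c=T[:3,:3]@np.array(p,float)+T[:3,3]
    return np.array([f['cx']+foc(f)*c[0]/c[2],f['cy']+foc(f)*c[1]/c[2]])
def tri(f1,p1,f2,p2):
    o1,d1=ray(f1,*p1);o2,d2=ray(f2,*p2)
    s=np.linalg.lstsq(np.c_[d1,-d2],o2-o1,rcond=None)[0]
    a=o1+s[0]*d1;b=o2+s[1]*d2
    return (a+b)/2,np.linalg.norm(a-b)
E
python3 - <<'E'
from h import *
for n in('top','side'):
    f=grab(n,n+'0.png'); print(n,f['vertical_fov'],f['cx'],f['cy'],np.round(f['world_from_camera'],3).tolist())
print(sense(),grip_point_offset)
E
```

```text
top 49.2724624646075 315.2565892380021 213.2333967902421 [[0.029, -0.989, 0.147, 432.629], [-1.0, -0.028, 0.006, -103.702], [-0.002, -0.147, -0.989, 1006.4], [0.0, 0.0, 0.0, 1.0]]
side 50.64661832028632 323.72480429437496 197.23682194907497 [[0.956, -0.189, 0.224, 318.195], [-0.293, -0.643, 0.707, -824.081], [0.011, -0.742, -0.67, 774.809], [0.0, 0.0, 0.0, 1.0]]
{'clock': 0.1, 'qpos': array([ 1.16260722e+00,  3.53568644e-01,  1.63406711e+00, -2.00133004e-05,
        1.15518729e+00, -2.40150391e-03]), 'qvel': array([-0.00199845, -0.00121479, -0.00129103, -0.00110811, -0.00189755,
        0.0008222 ]), 'joint_efforts': array([-2.85464812e-04, -6.06353545e+01, -3.42816854e+01, -2.34058070e-04,
        4.00182966e-03, -5.39514451e-05]), 'eef_pos': array([246.58550955, 573.93276066, 303.23994858]), 'tcp_rot': array([-3.14036222e+00,  1.53447827e-05,  2.73581315e+00]), 'contact_force': array([ 0.00322786, -0.62110897,  0.49347271]), 'wrist_torque': array([0.00501305, 0.06991568, 0.01053209]), 'opening': 0.9959709552923297} 53.900000000000006
```

View pics/top0.png

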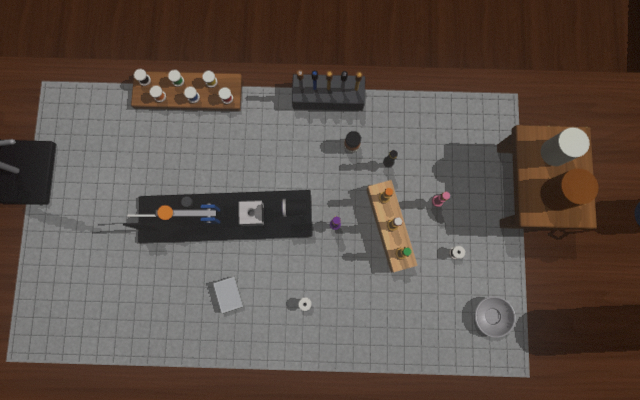

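View pics/side0.png

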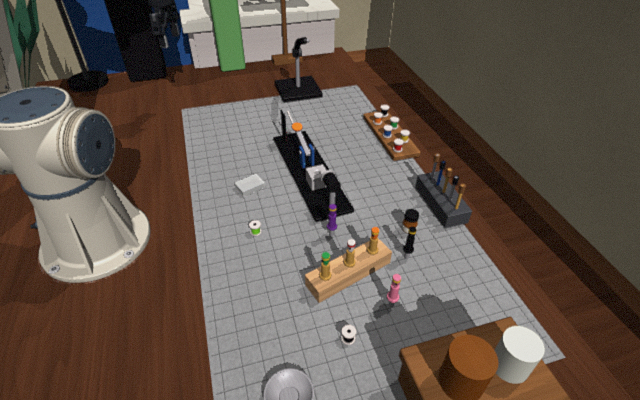

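Top view: orange popper at (387,194), at the far end of the rack; white one at (397,222), green at (405,252). It could be confused with the purple (336,223), pink (441,200) and black (391,158) poppers, the orange lever pad (165,212) and the brown cup (580,187). In the side view the orange head is at (375,235). Next I measure it and check a crop.

Run:
```python
from h import *
t,s=last('top'),last('side')
a=cv2.resize(t['color'][150:290,120:430],None,fx=2.5,fy=2.5,interpolation=cv2.INTER_CUBIC)
b=cv2.resize(s['color'][80:300,230:430],None,fx=1.1*2.5/2.5*2.5/2,fy=1.1*2.5/2,interpolation=cv2.INTER_CUBIC)
c=np.zeros((600,775,3),np.uint8); c[:350]=a[:350,:775]
p=cv2.resize(s['color'][205:285,300:410],None,fx=3,fy=3,interpolation=cv2.INTER_CUBIC);c[355:355+240,:330]=p
p=cv2.resize(s['color'][90:220,260:390],(240,240),interpolation=cv2.INTER_CUBIC);c[355:595,340:580]=p
cv2.imwrite('pics/crop1.png',c)
def blobs(f,lo,hi,amin=6):
    m=cv2.inRange(cv2.cvtColor(f['color'],cv2.COLOR_BGR2HSV),lo,hi)
    n,_,st,ce=cv2.connectedComponentsWithStats(m)
    return [(st[i].tolist(),ce[i].round(1).tolist()) for i in range(1,n) if st[i][4]>=amin]
for n,f in(('top',t),('side',s)):
    print(n,'orange',[b for b in blobs(f,(5,200,150),(16,255,255)) if b[1][0]<480])
    print(n,'green',blobs(f,(50,150,60),(75,255,255)))
    print(n,'wood',[b for b in blobs(f,(10,60,140),(25,190,255),60)])
    print(n,'blue',[b for b in blobs(f,(105,120,60),(125,255,255),20)])
```

```text
top orange []
top green []
top wood [([369, 180, 48, 92, 1636], [392.8, 225.0]), ([158, 206, 15, 14, 165], [164.8, 212.3])]
top blue [([201, 204, 18, 7, 53], [209.3, 206.3]), ([201, 217, 19, 6, 55], [209.5, 219.2])]
side orange [([376, 119, 5, 3, 14], [377.9, 119.9]), ([293, 123, 8, 8, 44], [296.5, 126.5]), ([372, 228, 7, 5, 29], [374.8, 230.0]), ([374, 235, 3, 4, 9], [375.1, 236.6])]
side green [([391, 123, 6, 4, 15], [393.7, 124.1]), ([323, 253, 6, 5, 26], [325.5, 255.0]), ([324, 261, 4, 3, 7], [325.7, 262.1])]
side wood [([374, 113, 19, 22, 83], [382.0, 123.1]), ([384, 125, 19, 19, 92], [393.3, 134.3]), ([402, 138, 18, 16, 83], [411.6, 145.3]), ([305, 227, 87, 76, 2342], [349.1, 268.2]), ([470, 349, 15, 20, 93], [477.2, 358.8]), ([407, 354, 25, 32, 415], [419.0, 367.9]), ([504, 369, 50, 31, 360], [532.1, 382.6])]
side blue [([76, 0, 39, 34, 736], [96.8, 14.9]), ([174, 0, 14, 13, 118], [180.9, 4.3]), ([177, 28, 15, 37, 251], [183.1, 50.9]), ([107, 69, 13, 5, 38], [111.4, 71.1]), ([309, 144, 6, 22, 76], [312.0, 154.7]), ([299, 146, 7, 22, 64], [302.5, 156.6]), ([437, 171, 5, 14, 33], [439.1, 177.3])]
```

View pics/crop1.png

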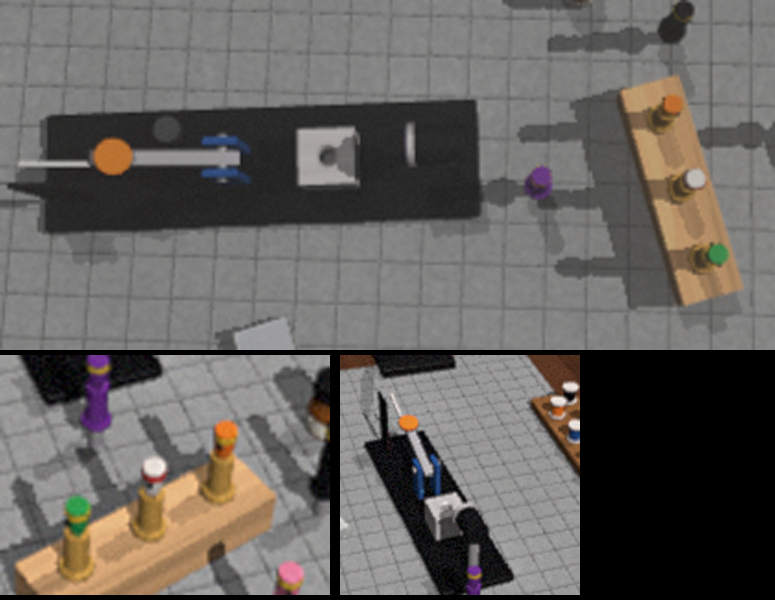

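Run:
```python
from h import *
t,s=last('top'),last('side')
C=lambda x,y:((x+.5)/2.5+120-.5,(y+.5)/2.5+150-.5)
rk=np.array([onz(t,*C(*p),40)[:2] for p in[(620,91),(680,76),(742,288),(683,304)]])
print('rack',rk.round(1).tolist(),'c',rk.mean(0).round(1),'sides',[np.linalg.norm(rk[i]-rk[i-1]).round(1) for i in range(4)])
ax=(rk[2]+rk[3]-rk[0]-rk[1]);ax/=np.linalg.norm(ax);c=rk.mean(0);print('axis',ax)
print('orange hole est',c-65*ax)
st=np.array([onz(t,*C(*p),12)[:2] for p in[(46,116),(475,101),(480,217),(47,232)]])
print('base',st.round(1).tolist(),[np.linalg.norm(st[i]-st[i-1]).round(1) for i in range(4)])
bl=np.array([onz(t,*C(*p),52)[:2] for p in[(297,128),(358,127),(359,185),(298,186)]])
print('block',bl.round(1).tolist(),bl.mean(0),[np.linalg.norm(bl[i]-bl[i-1]).round(1) for i in range(4)])
print('pad',onz(t,164.8,212.3,94))
print('pad tri',tri(t,(164.8,212.3),s,(296.5,126.5)))
# heads: top view tip, side
m=cv2.inRange(cv2.cvtColor(t['color'][185:200,380:395],cv2.COLOR_BGR2HSV),(3,200,100),(14,255,255))
ys,xs=np.nonzero(m);print('head px',xs.mean()+380,ys.mean()+185,len(xs))
print('head tri',tri(t,C(673,104),s,(374.8,230)),onz(t,*C(673,104),106))
y=base_yaw=None
u=(st[1]+st[2]-st[0]-st[3]);print('station -y dir',u/np.linalg.norm(u))
# station frame candidate
yv=-u/np.linalg.norm(u);xv=np.array([yv[1],-yv[0]]);bc=st.mean(0);O=bc+25*yv
print('O from base',O,'bore',O-90*yv,'pad',O+90*yv,'yaw',np.arctan2(xv[1],xv[0]))
for p in [c-65*ax,c,c+65*ax]:
    print('flange proj side',proj(s,[*p,40]),'tip',proj(s,[*p,110]),proj(t,[*p,110]))
```

```text
rack [[641.1, -214.7], [656.5, -268.9], [467.2, -324.0], [451.7, -272.1]] c [ 554.1 -269.9] sides [np.float64(197.9), np.float64(56.3), np.float64(197.2), np.float64(54.1)]
axis [-0.95856167 -0.2848851 ]
orange hole est [ 616.45315769 -251.40597727]
base [[608.4, 314.2], [633.8, -83.3], [525.9, -91.2], [500.9, 303.8]] [np.float64(108.0), np.float64(398.4), np.float64(108.2), np.float64(395.8)]
block [[596.8, 73.3], [599.3, 19.1], [547.4, 15.8], [545.0, 69.5]] [572.11492073  44.42015085] [np.float64(52.0), np.float64(54.2), np.float64(52.0), np.float64(53.8)]
pad [560.68970435 220.13229945  94.        ]
pad tri (array([561.63325353, 221.74712246,  89.32436084]), np.float64(0.5796964517114976))
head px nan nan 0
head tri (array([ 617.10337085, -251.74215186,  106.67123565]), np.float64(0.5179401571066911)) [ 616.98343714 -251.78436815  106.        ]
station -y dir [ 0.06360149 -0.99797538]
O from base [565.65821819 135.80446259] bore [571.38235236  45.98667878] pad [559.93408402 225.6222464 ] yaw 0.06364444861131614
flange proj side [371.68714111 250.1425515 ] tip [374.48627682 228.91894661] [389.03414753 191.16834179]
flange proj side [348.66155632 262.34212474] tip [350.33286793 241.11577872] [397.85894304 220.93070457]
flange proj side [324.26610169 275.2674918 ] tip [324.6644204  254.07766525] [406.86602924 251.30785795]<stdin>:16: RuntimeWarning: Mean of empty slice.
  ret = ret.dtype.type(ret / rcount)
```

Checks: rack sides come out at 197 x 55 (true 200 x 55), the base at 397 x 108 (true 400 x 110), and the triangulated orange head at z 106.7, as expected. The popper is at (617,-251.5) and the bore at about (572,45). I grip with the jaws across the rack axis.

```bash
cat >> h.py <<'E'
def go(x,y,z,yaw,at=None):
    s=sense(); p=s['eef_pos']; r=R.from_euler('xyz',s['tcp_rot'])
    if at: p=np.array(at[:3],float); r=R.from_euler('xyz',[np.pi,0,at[3]])
    d=r.inv().apply(np.array([x,y,z])-p)/1000; w=(r.inv()*R.from_euler('xyz',[np.pi,0,yaw])).as_rotvec()
    print(s['clock'],'row',d.round(4),w.round(3))
E
python3 -c "
from h import *
go(617,-251.5,230,3.43,[246.72,574.245,303.881,2.7358])"
```

```text
0.1 row [-0.6662 -0.6125  0.0739] [ 0.     0.    -0.694]
```

drive_tool:
  targets: [-0.6662,-0.6125,0.0739,0,0,-0.694,0.6,-0.6662,-0.6125,0.0739,0,0,-0.694,0.6,-0.6662,-0.6125,0.0739,0,0,-0.694,0.6,-0.6662,-0.6125,0.0739,0,0,-0.694,0.6,-0.6662,-0.6125,0.0739,0,0,-0.694,0.6,-0.6662,-0.6125,0.0739,0,0,-0.694,0.6,-0.6662,-0.6125,0.0739,0,0,-0.694,0.6,-0.6662,-0.6125,0.0739,0,0,-0.694,0.6,-0.6662,-0.6125,0.0739,0,0,-0.694,0.6,-0.6662,-0.6125,0.0739,0,0,-0.694,0.6,-0.6662,-0.6125,0.0739,0,0,-0.694,0.6,-0.6662,-0.6125,0.0739,0,0,-0.694,0.6]
  force: 40

```text
clock: 1.1
eef_pos: [448.9, 122.2, 263.5]
tcp_rot: [3.142, 0.0, -2.853]
contact_force: [0.6, -0.4, 0.2]
opening: 0.598
```

```bash
python3 -c "
from h import *
print(sense()['eef_pos'],sense()['tcp_rot'],sense()['qpos'].round(2))
go(617,-251.5,230,3.43)"
```

```text
[448.92083461 122.15416831 263.47763938] [ 3.14155900e+00  8.15895403e-05 -2.85330026e+00] [ 0.26  0.15  2.01  0.    0.98 -1.6 ]
1.1 row [-0.0549 -0.406   0.0335] [ 0.  0. -0.]
```

drive_tool:
  targets: [-0.0549,-0.406,0.0335,0,0,0,0.6,-0.0549,-0.406,0.0335,0,0,0,0.6,-0.0549,-0.406,0.0335,0,0,0,0.6,-0.0549,-0.406,0.0335,0,0,0,0.6,-0.0549,-0.406,0.0335,0,0,0,0.6,-0.0549,-0.406,0.0335,0,0,0,0.6,-0.0549,-0.406,0.0335,0,0,0,0.6,-0.0549,-0.406,0.0335,0,0,0,0.6,-0.0549,-0.406,0.0335,0,0,0,0.6,-0.0549,-0.406,0.0335,0,0,0,0.6,-0.0549,-0.406,0.0335,0,0,0,0.6,-0.0549,-0.406,0.0335,0,0,0,0.6]

```text
clock: 2.1
eef_pos: [616.6, -251.2, 229.0]
tcp_rot: [3.141, -0.001, -2.856]
contact_force: [-0.9, 0.3, -1.4]
opening: 0.598
```

```bash
python3 -c "
from h import *
print(sense()['eef_pos'],sense()['tcp_rot'])
go(617,-251.5,122,3.43)
s=grab('side');
c=s['color'][150:320,280:480];cv2.imwrite('pics/above.png',cv2.resize(c,None,fx=3.5,fy=3.5,interpolation=cv2.INTER_CUBIC))"
```

```text
[ 616.64781024 -251.17543267  229.02600253] [ 3.14084910e+00 -9.03056776e-04 -2.85588414e+00]
2.1 row [-0.0003 -0.0005  0.107 ] [ 0.001 -0.001 -0.003]
```

View pics/above.png

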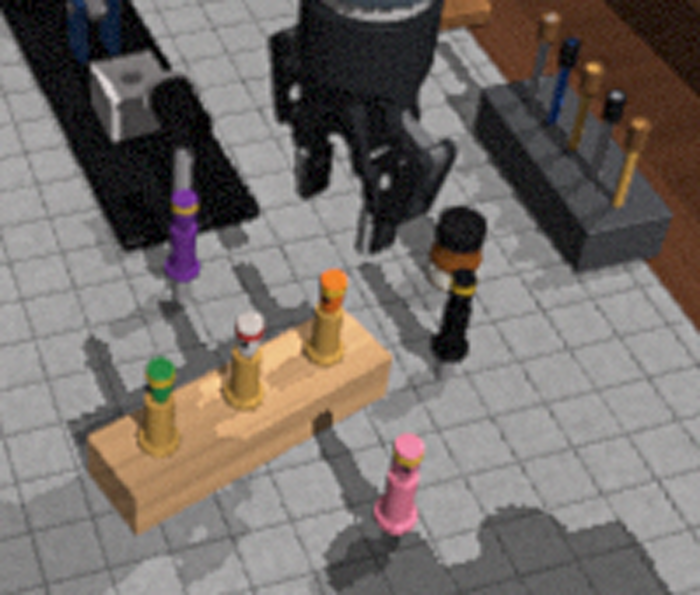

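The picture shows the jaws straddling the orange popper, head at (333,285), with the neighbours clear. Now I descend and grip.

drive_tool:
  targets: [0,0,0.03,0,0,0,0.6,0,0,0.06,0,0,0,0.6,0,0,0.085,0,0,0,0.6,0,0,0.1,0,0,0,0.6,0,0,0.106,0,0,0,0.6,0,0,0.106,0,0,0,0.6,0,0,0.106,0,0,0,0.2,0,0,0.106,0,0,0,0.1,0,0,0.106,0,0,0,0.1,0,0,0.106,0,0,0,0.1,0,0,0.106,0,0,0,0.1,0,0,0.106,0,0,0,0.1]
  force: 40

```text
clock: 3.15
eef_pos: [617.6, -249.6, 125.8]
tcp_rot: [-3.14, 0.002, -2.854]
contact_force: [-1.6, 0.0, 7.8]
opening: 0.191
```

drive_tool:
  targets: [0,0,0,0,0,0,0,0,0,0,0,0,0,0,0,0,0,0,0,0,0]
  force: 40

```text
clock: 3.4
eef_pos: [617.6, -249.7, 125.8]
tcp_rot: [-3.14, 0.002, -2.854]
contact_force: [-0.7, 1.7, 6.8]
opening: 0.192
```

```bash
python3 -c "
from h import *
s=sense();print(s['eef_pos'],s['tcp_rot'],s['contact_force'],s['wrist_torque'],s['opening'])
s=grab('side')
c=s['color'][190:310,290:420];cv2.imwrite('pics/grip.png',cv2.resize(c,None,fx=4.5,fy=4.5,interpolation=cv2.INTER_CUBIC))"
```

```text
[ 617.56243053 -249.66360142  125.79632624] [-3.14039292e+00  2.05044483e-03 -2.85364680e+00] [-0.69955018  1.74068743  6.78013471] [0.32945551 0.10825437 0.00504168] 0.1922068626002538
```

View pics/grip.png

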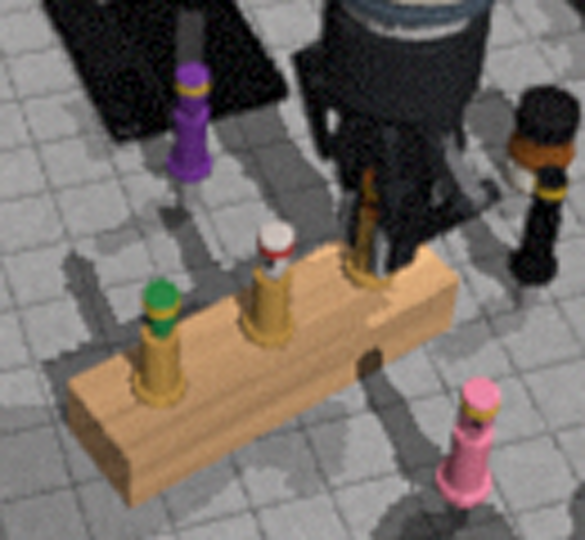

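Gripped: brass held between the pads, flange on the rack at TCP z 125.8, so the popper origin is about 113.8 below the TCP. Lifting.

drive_tool:
  targets: [0,0,-0.015,0,0,0,0,0,0,-0.035,0,0,0,0,0,0,-0.065,0,0,0,0,0,0,-0.095,0,0,0,0,0,0,-0.12,0,0,0,0,0,0,-0.135,0,0,0,0,0,0,-0.14,0,0,0,0,0,0,-0.14,0,0,0,0]

```text
clock: 4.12
eef_pos: [617.2, -249.7, 265.9]
tcp_rot: [-3.14, 0.002, -2.853]
contact_force: [-0.7, -0.1, -1.2]
opening: 0.197
```

```bash
python3 -c "
from h import *
s=sense();print(s['eef_pos'],s['tcp_rot'],s['contact_force'],s['wrist_torque'],s['opening'])
go(572,45,260,3.43)"
```

```text
[ 617.20691999 -249.73955616  265.85024037] [-3.13974682e+00  2.26323705e-03 -2.85346541e+00] [-0.69486122 -0.06824141 -1.24223145] [ 0.02688654 -0.04047679  0.03188687] 0.19673539683947008
4.1167 row [-0.0404  0.2954  0.0054] [-0.002  0.002 -0.   ]
```

drive_tool:
  targets: [-0.002,0.015,0,0,0,0,0,-0.006,0.045,0,0,0,0,0,-0.011,0.08,0,0,0,0,0,-0.016,0.115,0,0,0,0,0,-0.021,0.15,0,0,0,0,0,-0.025,0.185,0,0,0,0,0,-0.03,0.22,0,0,0,0,0,-0.035,0.255,0,0,0,0,0,-0.038,0.28,0,0,0,0,0,-0.04,0.292,0,0,0,0,0,-0.0404,0.2954,0.0054,0,0,0,0,-0.0404,0.2954,0.0054,0,0,0,0]

```text
clock: 5.12
eef_pos: [570.5, 45.7, 256.8]
tcp_rot: [3.141, -0.003, -2.852]
contact_force: [-0.7, -0.7, -0.9]
opening: 0.19
```

drive_tool:
  targets: [0,0,0.02,0,0,0,0,0,0,0.04,0,0,0,0,0,0,0.055,0,0,0,0,0,0,0.06,0,0,0,0,0,0,0.06,0,0,0,0,0,0,0.06,0,0,0,0]

```text
clock: 5.62
eef_pos: [571.7, 44.3, 198.7]
tcp_rot: [-3.142, -0.0, -2.854]
contact_force: [0.5, 0.3, -0.9]
opening: 0.194
```

```bash
python3 -c "
from h import *
s=sense();print(s['eef_pos'],s['tcp_rot'],s['contact_force'],s['wrist_torque'],s['opening'])
s=grab('side');t=grab('top')
print('bore side',proj(s,[572,45,52]),'top',proj(t,[572,45,52]))
e=sense()['eef_pos'];o=e-[0,0,113.8];print('spigot foot exp',proj(s,o),'flange',proj(s,o+[0,0,34]))
c=cv2.resize(s['color'][110:230,270:390],None,fx=5,fy=5,interpolation=cv2.INTER_CUBIC);cv2.imwrite('pics/bore.png',c)"
```

```text
[571.70568774  44.30123068 198.70956228] [-3.14151387e+00 -4.75368803e-04 -2.85445295e+00] [ 0.54416604  0.29667378 -0.88172001] [-0.04033722  0.02211142 -0.01219559] 0.19436551340412148
bore side [316.50047595 171.49813571] top [250.6352392  212.29817409]
spigot foot exp [316.57719516 161.67372199] flange [316.56986153 151.34176348]
```

View pics/bore.png

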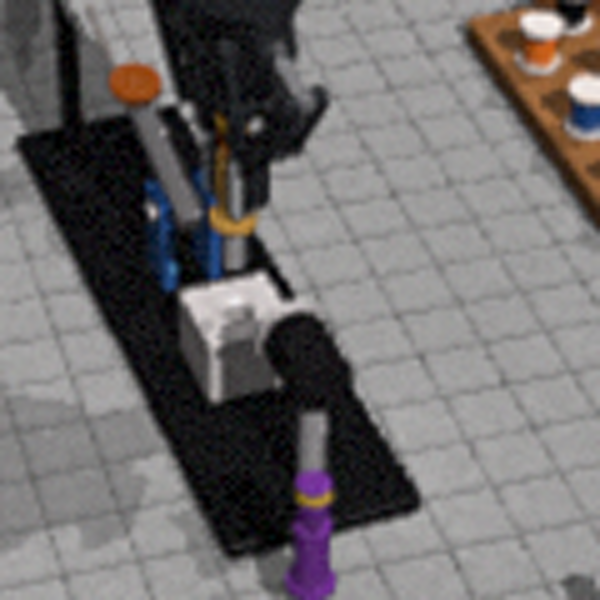

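The held popper hangs upright, foot at (235,268) in the crop, above the block top with its hole at about (235,308). I refine the bore from the unobstructed first frames.

Run:
```python
from h import *
t,s=last('top'),last('side')
T=cv2.cvtColor(cv2.imread('pics/top0.png'),6);S=cv2.cvtColor(cv2.imread('pics/side0.png'),6)
print(T[200:227,237:266]);print(S[162:182,304:330])
for p in [(250,212),(251,212.5),(252,212.5)]: print(onz(t,*p,52))
for p in [(316.5,171.5),(317,172),(318,172)]: print(onz(s,*p,52))
```

```text
[[ 40  39  41  43  49  49  49  49  50  54  60  63  63  61  63  62  62  67
   78  77  77  79  79  82  81  42  43  42  41]
 [ 41  55  84  97 106 106 107 107 106 112 121 123 121 121 121 123 122 127
  144 143 144 143 144 147 136  50  40  42  40]
 [ 42  78 143 167 168 167 167 168 168 168 167 169 169 168 168 168 169 167
  169 169 170 168 170 165 141  77  47  40  40]
 [ 39  75 141 170 168 169 169 170 169 169 170 169 170 170 170 171 171 170
  171 170 170 169 169 165 133 101  71  41  43]
 [ 39  76 139 167 168 169 167 166 168 168 169 167 170 168 168 170 167 170
  169 169 166 156 156 144  95  97  84  40  39]
 [ 38  76 141 167 167 167 167 168 168 166 167 166 168 169 169 168 169 169
  167 166 146 108 107 104  85  72  97  41  40]
 [ 38  74 138 165 166 165 166 163 164 167 165 166 165 164 165 165 167 166
  166 153 107 106 106 103  83  70  98  41  41]
 [ 37  73 139 165 166 163 165 165 166 165 164 161 158 156 155 157 163 165
  164 145 108 109 107 102  84  61  85  40  39]
 [ 39  71 138 164 164 164 162 162 164 162 160 145 131 113 110 120 141 152
  142 108 106 107 106 103  84  49  48  38  36]
 [ 37  72 1
[... 3894 characters left out ...]
   5  15  34  32]
 [ 10  14  63  65  61  57  63 128 183 193 130  90  79  68  63  61  64 109
   67  24  13  27  28  18  27  20]
 [ 13  24  54  67  65  67  63 107 167 153  86  61  57  58  57  59  62  99
   67  14  10  11   1  20  22  21]
 [ 15  20  37  61  64  65  62  86 148  99  57  58  56  64  55  53  58  94
   68  20  14   4  13  21  11  24]
 [ 17  16  24  50  66  64  64  81 136 114  73  51  62  66  62  58  58  63
   59  41   7   9  21  16   9  18]]
[572.62680654  46.4397675   52.        ]
[571.57169586  44.16995889  52.        ]
[571.63471429  41.95685763  52.        ]
[571.99645881  44.99253405  52.        ]
[572.69376212  42.51278629  52.        ]
[575.31595043  41.74763402  52.        ]
```

```bash
python3 -c "
from h import *
go(572.3,45.2,160,3.43)"
```

```text
5.7167 row [-0.0002  0.0004  0.0396] [-0.     0.001 -0.001]
```

drive_tool:
  targets: [0,0,0.012,0,0,0,0,0,0,0.022,0,0,0,0,0,0,0.028,0,0,0,0,0,0,0.033,0,0,0,0,0,0,0.037,0,0,0,0,0,0,0.04,0,0,0,0,0,0,0.043,0,0,0,0,0,0,0.046,0,0,0,0]

```text
clock: 6.38
eef_pos: [578.2, 46.7, 158.6]
tcp_rot: [-3.14, 0.016, -2.854]
contact_force: [3.9, 7.6, 60.0]
opening: 0.197
```

```bash
python3 -c "
from h import *
s=sense();print(s['eef_pos'],s['tcp_rot'],s['contact_force'],s['wrist_torque'],s['opening'])"
```

```text
[578.15994462  46.67047415 158.58129344] [-3.13975062  0.01592327 -2.85394451] [ 3.94906453  7.57304005 59.99239581] [ 1.31047822 -0.07818776 -0.01330846] 0.19689428267105433
```

Jammed at 60 N on the rim, so I back off and look.

drive_tool:
  targets: [0,0,-0.02,0,0,0,0,0,0,-0.03,0,0,0,0,0,0,-0.03,0,0,0,0]

```text
clock: 6.63
eef_pos: [572.5, 45.4, 184.5]
tcp_rot: [-3.141, 0.003, -2.853]
contact_force: [0.3, 0.3, -1.7]
opening: 0.195
```

```bash
python3 -c "
from h import *
s=sense();print(s['eef_pos'],s['tcp_rot'],s['contact_force'],s['opening'])
s=grab('side');t=grab('top')
e=sense()['eef_pos'];o=e-[0,0,113.8];print('foot exp',proj(s,o),'flange',proj(s,o+[0,0,31]),proj(t,o),proj(s,[572.3,45.2,52]))
c=np.hstack([cv2.resize(s['color'][130:190,290:350],(420,420),interpolation=cv2.INTER_CUBIC),cv2.resize(t['color'][190:250,220:274],(378,420),interpolation=cv2.INTER_CUBIC)]);cv2.imwrite('pics/jam.png',c)"
```

```text
[572.48342569  45.35651171 184.48292902] [-3.14088266e+00  2.92426225e-03 -2.85313638e+00] [ 0.31197303  0.29707443 -1.65686246] 0.1954833411132207
foot exp [316.18352507 166.76768178] flange [316.16964614 157.5564071 ] [249.42019193 211.55201003] [316.58519162 171.43507793]
```

View pics/jam.png

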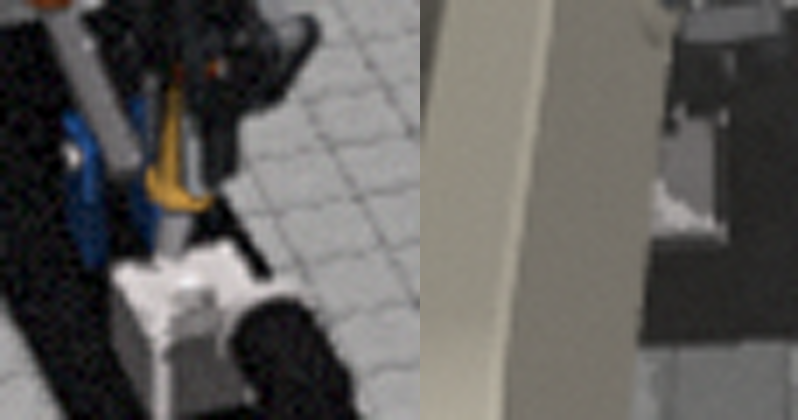

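The popper has tilted about the jaw axis: flange at (181,195), foot at (170,250) in the left half. I measure the tilt from the pixels.

Run:
```python
from h import *
s=last('side');np.set_printoptions(linewidth=200)
c=s['color'];g=cv2.cvtColor(c,6);h=cv2.cvtColor(c,40)
print('gray r155-171 c306-326');print(g[155:171,306:327])
print('hue>sat');print(h[146:164,306:327,1])
S=cv2.imread('pics/side0.png')
e=sense()['eef_pos'];
for z in(14,28,31,34,50,60): print(z,proj(s,e+[0,0,z-113.8]))
```

```text
gray r155-171 c306-326
[[ 41  44  39  39  50 120  98 105 116  75  79 132  88  37  30  44  80 112 155 165 145]
 [ 20  26  23  29  46 112 118 120 127  91  84 130 113  58  41  83 143 164 164 167 148]
 [ 16  17  25  21  30  82 122 130 141 138 110 122 128  95  66  76 139 165 165 161 163]
 [ 12   0  21  28  32  65 105 125 146 149 148 106 102  98  48  28  79 157 171 159 163]
 [ 10  18  27  28  20  36  67  92 117 123 123 121 119  70  36   9  45 136 160 158 157]
 [  1   0   9  28  26  28  57  74  79  84  86  60  37  19  30  18   1  77 132 145 138]
 [  9   3  12  22  30  36  59 104 124 129 123  68  13  12  20  13   6  28 100 152 170]
 [ 15  12  10  17  13  34  67 107 130 134 116  60  21   4  20   9  15  28  71 140 166]
 [  6  18  17  10  18  37  76 114 128 132  95  40  13  17   6  23  27  13  19  78 156]
 [  1  21  15   9   9  36  80 115 127 129  75  32  35  59  66 114 123  67  14  39 141]
 [  5  12   3  14  12  29  90 116 129 121  84 110 125 142 153 196 211 127  36   6  78]
 [ 14  20  24  27  25  49 132 138 135 123 142 189 200 204 202 206 210 166  98  36  20]
 [ 61  94 118  93  76  95 166 189
[... 1376 characters left out ...]
5 146 192 137  92 129 153 158 166 166 154 123 150 150  18  12   8   1   9   5]
 [137 118  77 201 235 153  73 106 148 152 161 164 158 176  83  28  21   2   3   6   3]
 [255 255 255 151 194 189 152  44  19  14  33  70 139  78  33  49 128   7   4   0   4]
 [185 255 127 198 162 177 109  14  10  12  14  11  99  59 128  55  43  26   8   5   6]
 [ 67 118 196 161 255 185  66  14   4   9   9   8  55 255  61 109  32   9  20   5   5]
 [ 96  40  73 112 219 173  46   7   4   6  18  18  36 100 179  49  26  91  24   6   3]]
14 [316.17732004 162.64947978]
28 [316.17101164 158.46267117]
31 [316.16964614 157.5564071 ]
34 [316.16827575 156.64689621]
50 [316.16088329 151.74060882]
60 [316.15619014 148.62582267]
```

The numbers agree on what happened. The foot caught the −x side of the chamfer, so the bore is about 2–3 mm further +x, as the side view says (574). The popper slid up about 6 mm against the fingertips and tilted about 0.15 rad. I turn the tool about the jaw axis to make it upright, shift +x and check.

drive_tool:
  targets: [0.003,0,0,0,-0.06,0,0,0.0067,-0.0005,0.0006,0,-0.12,0,0,0.0067,-0.0005,0.0006,0,-0.15,0,0,0.0067,-0.0005,0.0006,0,-0.15,0,0,0.0067,-0.0005,0.0006,0,-0.15,0,0,0.0067,-0.0005,0.0006,0,-0.15,0,0]

```text
clock: 7.23
eef_pos: [565.2, 42.8, 181.5]
tcp_rot: [3.141, 0.148, -2.853]
contact_force: [0.5, -0.0, -0.4]
opening: 0.198
```

Run:
```python
from h import *
np.set_printoptions(linewidth=200)
q=sense();print(q['eef_pos'],q['tcp_rot'],q['contact_force'],q['opening'])
r=R.from_euler('xyz',q['tcp_rot']);p=q['eef_pos']+r.apply([0,0,56]);print('pads',p)
s=grab('side');c=s['color'];g=cv2.cvtColor(c,6)
print(g[152:172,308:327])
for z in(0,14,28,34): print(z,proj(s,[p[0],p[1],p[2]-51+z]))
cv2.imwrite('pics/re.png',cv2.resize(c[120:190,280:350],(560,560),interpolation=cv2.INTER_CUBIC))
```

```text
[565.18468946  42.79879234 181.50478162] [ 3.14145567  0.14818816 -2.85343566] [ 0.45938933 -0.04594097 -0.43354197] 0.19785690539629341
pads [573.10980322  45.15585081 126.11853019]
[[112 130  75  41  40  49  87  63  74 129  81  26  27  29  28  31  92 142 148]
 [101 100  61  30  43  47  90  78  65 132  86  33  32  28  28  32  70 116 150]
 [ 60  51  36  26  60  67  94 110  70 121 100  49  32  30  25  30  90 139 151]
 [ 41  48  26  42  95  84  89 112  67  98 103  44  21  35  33  59 128 156 144]
 [ 20  23  23  47 131 117 102 110  71  88 114  60  31  42  84 116 157 161 150]
 [ 23  26  29  40 112 122 121 118  75  90 133 100  83  71 129 162 165 162 159]
 [ 21  17  30  26  66 116 131 139 111 104 131 138 127  64  79 154 165 165 162]
 [ 23  27  22  24  40  84 108 137 143 143 137 123 104  46  32 137 161 161 153]
 [ 25  32  29  33  40  64  77 107 122 129 121  79  43  15  23  79 130 143 135]
 [ 11  24  31  28  61  70  45  69  84 118 119  55  21  12   5  26 100 147 162]
 [  2   4  29  36  63  58  47  93 117 129 119  62  12   4   5  23  74 139 165]
 [  0  14  17  35  63  68  47  96 117 125 118  53   8  24  34  10  21  82 154]
 [ 11   2  13  35  60  67  51  95 122 127 106  75  65 111 121  57  16  36 140]
 [  7  16  14  26  56  52  51  95 113 123 113 136 148 201 212 132  39   8  72]
 [ 30  43  58  53  63  63  82 123 121 130 154 192 201 206 207 163  96  31  24]
 [117 128 139 133 119 117 118 172 159 169 189 204 203 197 204 203 165  77   6]
 [201 204 202 201 161 150 150 194 207 203 203 200 198 198 202 206 206 122  35]
 [209 205 201 204 200 201 206 212 228 225 208 196 197 202 198 208 208 166  83]
 [205 205 201 197 197 200 209 218 232 232 202 185 186 194 199 202 208 202 151]
 [193 208 199 199 200 198 196 185 178 168 147 133 151 190 197 199 198 200 200]]
0 [316.87295125 164.68702154]
14 [316.87243966 160.53681297]
28 [316.87191951 156.31721475]
34 [316.87169392 154.48714097]
```

View pics/re.png

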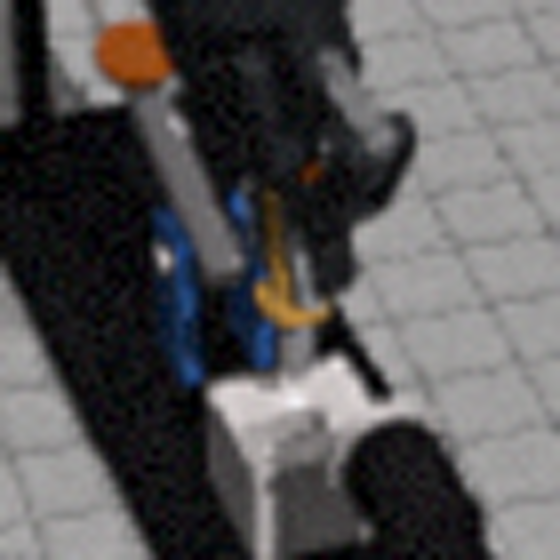

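The popper is upright again, spigot column about 316.7 against hole column about 317.3. I nudge it +1 mm in x and lower it gently.

drive_tool:
  targets: [0.0005,-0.0003,0.01,0,0,0,0,0.0015,-0.0003,0.0165,0,0,0,0,0.002,-0.0003,0.0198,0,0,0,0,0.0023,-0.0003,0.0217,0,0,0,0,0.0026,-0.0003,0.0237,0,0,0,0,0.0028,-0.0003,0.0257,0,0,0,0,0.003,-0.0003,0.0267,0,0,0,0]
  force: 30

```text
clock: 7.87
eef_pos: [566.5, 43.0, 155.1]
tcp_rot: [3.141, 0.15, -2.853]
contact_force: [1.5, 2.3, 1.0]
opening: 0.195
```

```bash
python3 -c "
from h import *
q=sense();print(q['eef_pos'],q['tcp_rot'],q['contact_force'],q['wrist_torque'],q['opening'])
r=R.from_euler('xyz',q['tcp_rot']);p=q['eef_pos']+r.apply([0,0,56]);print('pads',p,'origin z',p[2]-51)"
```

```text
[566.46992631  42.98851762 155.08954908] [ 3.14147271  0.15032975 -2.8534959 ] [1.54886298 2.27383379 0.96119216] [ 0.40999038 -0.15381314  0.01618982] 0.1948373513703255
pads [574.50916132  45.37787997  99.72113165] origin z 48.72113165393333
```

It is in the mouth, about 3 mm down, with only a light side force (+x, +y). I yield that way and go on.

drive_tool:
  targets: [-0.0007,0.0008,0.001,0,0,0,0,-0.0003,0.0008,0.003,0,0,0,0,0,0.0008,0.005,0,0,0,0,0.0003,0.0008,0.007,0,0,0,0,0.0006,0.0008,0.009,0,0,0,0]

```text
clock: 8.28
eef_pos: [566.6, 43.8, 146.0]
tcp_rot: [3.142, 0.15, -2.853]
contact_force: [-0.2, -0.2, -0.9]
opening: 0.197
```

```bash
python3 -c "
from h import *
q=sense();print(q['eef_pos'],q['tcp_rot'],q['contact_force'],q['wrist_torque'],q['opening'])
r=R.from_euler('xyz',q['tcp_rot']);p=q['eef_pos']+r.apply([0,0,56]);print('pads',p,'origin z',p[2]-51)"
```

```text
[566.59171114  43.77490982 146.00346535] [ 3.14158292  0.14965567 -2.85335941] [-0.22804216 -0.2158653  -0.94682993] [-0.00749086  0.15357614 -0.03178301] 0.1967031697663862
pads [574.59658931  46.14884264  90.62940673] origin z 39.629406730621
```

It is 12 mm deep and free of force. I go on to the seat.

drive_tool:
  targets: [0.0004,0,0.003,0,0,0,0,0.0009,0,0.006,0,0,0,0,0.0013,0,0.009,0,0,0,0,0.0018,0,0.012,0,0,0,0,0.0021,0,0.014,0,0,0,0,0.0023,0,0.0155,0,0,0,0]

```text
clock: 8.78
eef_pos: [567.0, 43.9, 132.5]
tcp_rot: [3.141, 0.15, -2.853]
contact_force: [-21.0, -1.9, 52.1]
opening: 0.197
```

```bash
python3 -c "
from h import *
q=sense();print(q['eef_pos'],q['tcp_rot'],q['contact_force'],q['wrist_torque'],q['opening'])
r=R.from_euler('xyz',q['tcp_rot']);p=q['eef_pos']+r.apply([0,0,56]);print('pads',p,'origin z',p[2]-51)"
```

```text
[566.95220867  43.88354535 132.51614733] [ 3.1414854   0.15033835 -2.85324482] [-20.95136719  -1.8709437   52.10994775] [-0.11679853  2.35109807  0.06534456] 0.19671928223176174
pads [574.99150233  46.27438018  77.14780198] origin z 26.14780198092609
```

Firm contact at the seat height. I relieve the push and open.

drive_tool:
  targets: [-0.0002,0,-0.0015,0,0,0,0,-0.0003,0,-0.002,0,0,0,0,-0.0003,0,-0.002,0,0,0,0.45,-0.0003,0,-0.002,0,0,0,0.45,-0.0003,0,-0.002,0,0,0,0.45,-0.0003,0,-0.002,0,0,0,0.45,-0.0003,0,-0.002,0,0,0,0.45]

```text
clock: 9.37
eef_pos: [566.8, 43.8, 132.4]
tcp_rot: [3.142, 0.15, -2.853]
contact_force: [-0.0, -0.3, 0.1]
opening: 0.45
```

```bash
python3 -c "
from h import *
q=sense();print(q['eef_pos'],q['tcp_rot'],q['contact_force'],q['opening'])
go(571,45.2,240,3.43)"
```

```text
[566.79564216  43.84416341 132.41972286] [ 3.14151374  0.14976133 -2.85342262] [-0.01945321 -0.25681662  0.14288785] 0.45015343298388755
9.3667 row [-2.040e-02  1.000e-04 -1.057e-01] [ 0.    0.15 -0.  ]
```

drive_tool:
  targets: [-0.0015,0,-0.01,0,0,0,0.5,-0.0045,0,-0.03,0,0,0,0.5,-0.009,0,-0.06,0,0,0,0.5,-0.0135,0,-0.09,0,0,0,0.5,-0.016,0,-0.105,0,0.07,0,0.3,-0.02,0,-0.12,0,0.15,0,0,-0.02,0,-0.12,0,0.15,0,0,-0.02,0,-0.12,0,0.15,0,0]

```text
clock: 10.03
eef_pos: [569.6, 44.7, 255.1]
tcp_rot: [-3.141, 0.004, -2.853]
contact_force: [-0.7, 0.4, -0.3]
opening: -0.001
```

Run:
```python
from h import *
q=sense();print(q['eef_pos'],q['tcp_rot'],q['contact_force'],q['opening'])
s=grab('side');t=grab('top')
c=np.hstack([cv2.resize(s['color'][110:190,270:350],(480,480),interpolation=cv2.INTER_CUBIC),cv2.resize(t['color'][190:240,220:270],(300,300),interpolation=cv2.INTER_CUBIC).repeat(1,0) if 0 else cv2.copyMakeBorder(cv2.resize(t['color'][190:240,220:270],(300,300)),0,180,0,0,0)]);cv2.imwrite('pics/placed.png',c)
for z in(0,28,34,70,98): print(z,proj(s,[574,45.5,24+z]))
```

```text
[569.62257566  44.65533704 255.1170602 ] [-3.14111361  0.00396243 -2.85283594] [-0.65532011  0.3734472  -0.34121903] -0.0014610823515437443
0 [317.14702329 179.144931  ]
28 [317.15046742 171.26063008]
34 [317.15122003 169.53774911]
70 [317.1558483  158.94271616]
98 [317.15958715 150.38374786]
```

View pics/placed.png

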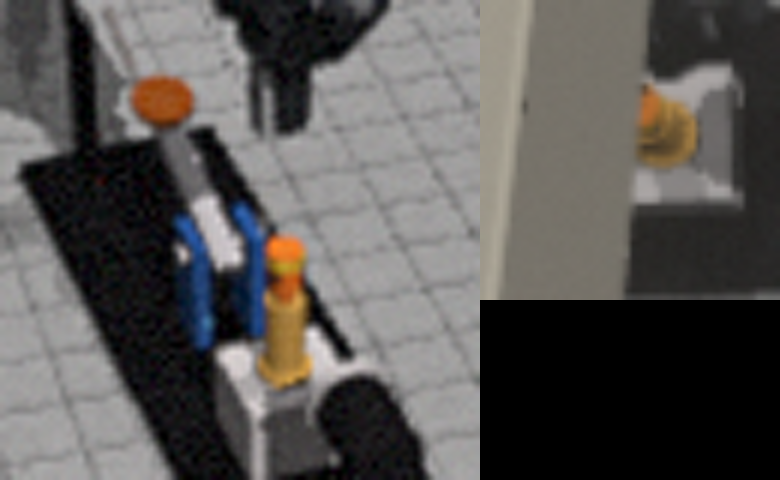

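The popper stands upright on the block: head tip at (286,236), flange flat at (285,375), matching the projected seated pose to within 1 px. Now I go above the pad; its level centre should be at about (561,226).

Run:
```python
from h import *
go(561,226,190,3.43)
```

```text
10.1333 row [-0.0451  0.1761  0.0633] [ 0.  0. -0.]
```

drive_tool:
  targets: [-0.006,0.025,0,0,0,0,0,-0.014,0.055,0,0,0,0,0,-0.024,0.09,0,0,0,0,0,-0.033,0.13,0.01,0,0,0,0,-0.041,0.16,0.03,0,0,0,0,-0.045,0.176,0.05,0,0,0,0,-0.045,0.176,0.063,0,0,0,0,-0.045,0.176,0.063,0,0,0,0,-0.045,0.176,0.063,0,0,0,0]

```text
clock: 10.88
eef_pos: [560.6, 224.8, 189.9]
tcp_rot: [-3.141, -0.003, -2.853]
contact_force: [-0.5, -0.0, 0.7]
opening: 0.0
```

Run:
```python
from h import *
q=sense();print(q['eef_pos'],q['tcp_rot'],q['contact_force'],q['opening'])
s=grab('side')
print('pad exp raised',proj(s,[561,221,94]),'tip',proj(s,q['eef_pos']-[0,0,73]))
cv2.imwrite('pics/pad.png',cv2.resize(s['color'][80:170,260:350],(540,540),interpolation=cv2.INTER_CUBIC))
```

```text
[560.64904784 224.76686527 189.9112793 ] [-3.14115648e+00 -2.81001339e-03 -2.85330771e+00] [-0.54768139 -0.04137532  0.66286563] 0.00044501121875078234
pad exp raised [296.2060695  125.32585948] tip [295.51476371 117.9708749 ]
```

View pics/pad.png

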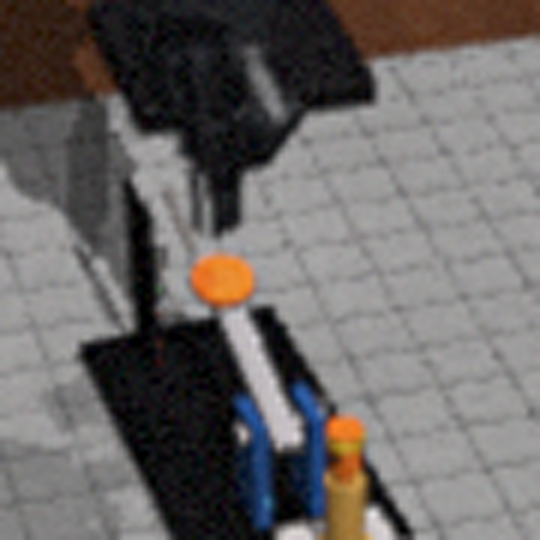

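The closed tips, at (222,225), are centred over the orange pad at (222,280). Pressing down.

drive_tool:
  targets: [0,0,0.01,0,0,0,0,0,0,0.018,0,0,0,0,0,0,0.024,0,0,0,0,0,0,0.028,0,0,0,0,0,0,0.032,0,0,0,0,0,0,0.036,0,0,0,0,0,0,0.039,0,0,0,0,0,0,0.042,0,0,0,0,0,0,0.044,0,0,0,0,0,0,0.045,0,0,0,0,0,0,0.045,0,0,0,0]

```text
clock: 11.85
eef_pos: [562.0, 226.5, 146.4]
tcp_rot: [3.141, 0.001, -2.853]
contact_force: [-0.6, 3.7, 5.9]
opening: 0.002
```

Run:
```python
from h import *
q=sense();print(q['clock'],q['eef_pos'],q['tcp_rot'],q['contact_force'],q['opening'])
s=grab('side')
yv=np.array([-.0636,.998]);O=np.array([572.8,46])+90*yv-[0,0]
print('pointer tip level',proj(s,[*(O+166*yv),60]),'lo',proj(s,[*(O+165*yv),50]),'hi',proj(s,[*(O+165*yv),70]))
a=cv2.resize(s['color'][60:170,250:360],(500,500),interpolation=cv2.INTER_CUBIC);a2=cv2.resize(s['color'][90:130,262:292],(300,400),interpolation=cv2.INTER_CUBIC)
cv2.imwrite('pics/press.png',np.hstack([a,cv2.copyMakeBorder(a2,0,100,0,0,0)]))
```

```text
11.85 [562.02703607 226.4654602  146.41362475] [ 3.14096543e+00  1.11351556e-03 -2.85343356e+00] [-0.64938856  3.71541704  5.87678164] 0.0022751533680801695
pointer tip level [288.85644193 121.41636213] lo [289.09117604 124.30700586] hi [288.80876294 118.81991332]
```

View pics/press.png

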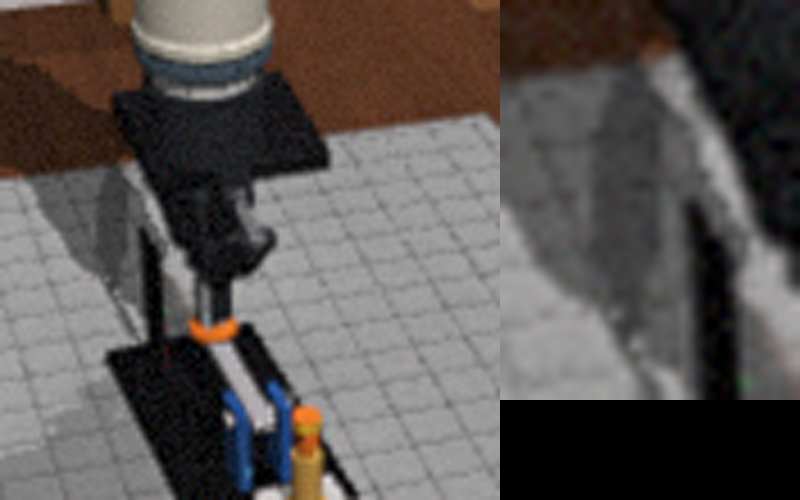

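The tips are on the pad, the lever looks level, and the upward force is 5.9 N (6 expected when level). I press 1 mm more and hold.

drive_tool:
  targets: [0,0,0.001,0,0,0,0,0,0,0.001,0,0,0,0,0,0,0.001,0,0,0,0,0,0,0.001,0,0,0,0,0,0,0.001,0,0,0,0,0,0,0.001,0,0,0,0,0,0,0.001,0,0,0,0,0,0,0.001,0,0,0,0,0,0,0.001,0,0,0,0,0,0,0.001,0,0,0,0,0,0,0.001,0,0,0,0,0,0,0.001,0,0,0,0]

```text
clock: 12.9
eef_pos: [562.0, 226.5, 145.7]
tcp_rot: [3.141, 0.001, -2.853]
contact_force: [-0.6, 4.8, 5.7]
opening: -0.001
```

drive_tool:
  targets: [0,0,0,0,0,0,0,0,0,0,0,0,0,0,0,0,0,0,0,0,0,0,0,0,0,0,0,0,0,0,0,0,0,0,0,0,0,0,0,0,0,0,0,0,0,0,0,0,0,0,0,0,0,0,0,0,0,0,0,0,0,0,0,0,0,0,0,0,0,0,0,0,0,0,0,0,0,0,0,0,0,0,0,0]

```text
clock: 13.9
eef_pos: [562.0, 226.5, 145.7]
tcp_rot: [3.141, 0.001, -2.853]
contact_force: [-0.5, 3.7, 5.2]
opening: 0.0
```

drive_tool:
  targets: [0,0,0,0,0,0,0,0,0,0,0,0,0,0,0,0,0,0,0,0,0,0,0,0,0,0,0,0,0,0,0,0,0,0,0,0,0,0,0,0,0,0,0,0,0,0,0,0,0,0,0,0,0,0,0,0,0,0,0,0,0,0,0,0,0,0,0,0,0,0,0,0,0,0,0,0,0,0,0,0,0,0,0,0]

```text
clock: 14.9
eef_pos: [562.0, 226.5, 145.7]
tcp_rot: [3.141, 0.001, -2.853]
contact_force: [0.8, 4.5, 4.8]
opening: 0.003
```

drive_tool:
  targets: [0,0,0,0,0,0,0,0,0,0,0,0,0,0,0,0,0,0,0,0,0,0,0,0,0,0,0,0,0,0,0,0,0,0,0,0,0,0,0,0,0,0,0,0,0,0,0,0,0,0,0,0,0,0,0,0,0,0,0,0,0,0,0,0,0,0,0,0,0,0,0,0,0,0,0,0,0,0,0,0,0,0,0,0]

```text
clock: 15.9
eef_pos: [562.0, 226.5, 145.7]
tcp_rot: [3.141, 0.001, -2.853]
contact_force: [-0.7, 3.9, 5.9]
opening: 0.003
```

Run:
```python
from h import *
q=sense();print(q['clock'],q['eef_pos'],q['contact_force'],q['opening'])
s=grab('side');T=last('top')
m=cv2.inRange(cv2.cvtColor(s['color'][120:145,285:310],40),(5,180,110),(16,255,255));y,x=np.nonzero(m);print('pad mask',x.min()+285,x.max()+285,y.min()+120,y.max()+120)
yv=np.array([-.0636,.998]);O=np.array([572.8,46])+90*yv
for a in(0.1,.18,.25,.32,.4):
    b=.25-a;c=[90*np.cos(b)-12*np.sin(b),60+90*np.sin(b)+12*np.cos(b)]
    print(a,proj(s,[*(O+c[0]*yv),c[1]]), 'front rim',proj(s,[*(O+(c[0]-16)*yv),c[1]-3]))
m=cv2.inRange(cv2.cvtColor(s['color'],40),(5,180,110),(16,255,255))[140:165,308:328];y,x=np.nonzero(m);print('head',x.mean()+308,y.min()+140)
cv2.imwrite('pics/final.png',cv2.resize(s['color'][95:185,260:350],(560,560),interpolation=cv2.INTER_CUBIC))
```

```text
15.9 [562.04603285 226.51403781 145.6882389 ] [-0.65570529  3.89812171  5.88581636] 0.0026261642327116076
pad mask 292 301 130 135
0.1 [296.32219258 127.47497725] front rim [298.02588245 131.1346627 ]
0.18 [296.21933667 129.18524867] front rim [297.91422764 132.83998107]
0.25 [296.17907814 130.77709741] front rim [297.86704077 134.42896635]
0.32 [296.18486628 132.44975165] front rim [297.86663793 136.10012543]
0.4 [296.24718028 134.45010529] front rim [297.92279776 138.10043666]
head 317.07894736842104 149
```

View pics/final.png

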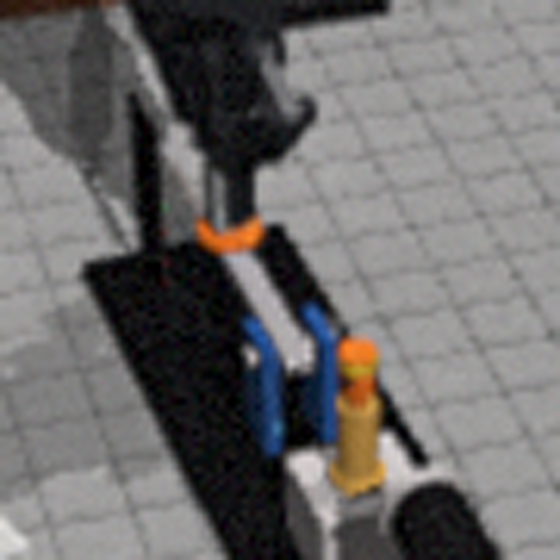

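The pad's front edge is at row 135, against 134.4 predicted for level (132.8 and 136.1 at the band's limits). The popper is upright and the push is steady. Handing in.

```bash
python3 -c "
from rig import sign_off
print(sign_off())"
```

```text
the job is handed in; nothing more can be done
None
```

The orange popper now stands in the station's bore and has been let go. The fingertips were still pressing the lever pad when I handed in at about 16 s; no verdict was reported.

**Popper:** In the last picture it stands upright. Its head and flange are within about 1 px of where a fully seated popper should appear.

**Lever:** After the final 1 mm press I held the pad for about 4 s.
- The upward force stayed at 4.8–5.9 N, close to the 6 N expected when level.
- The fingertips were at about 72.7 mm, against 72 mm for level.
- The front edge of the pad was at row 135, against 134.4 predicted for level.

**What went wrong:** The first insertion caught the chamfer, because my bore estimate was about 2 mm short in x. The wrist force reached about 60 N, and the popper slid about 6 mm and tilted about 0.15 rad in the grip. I backed off, turned the tool to make it upright, shifted about 2 mm in x and inserted it. The final push onto the seat read about 52 N up and 21 N sideways before I released it.

**Not confirmed:**
- The white pointer against the green band could not be seen clearly, because the gripper and gauge hid it. The lever angle comes from fingertip height, force and pad position instead.
- A sideways force of about 4 N at the pad was still there during the hold.
- I did not re-measure the other poppers, spools, jar or box at the end. No unexpected contact showed apart from the jam at the bore.

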